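Turn the paper knife round and return it to its sloping rest

TASK

The paper knife has been left in the letter tray with its handle pushed in under the upper deck. Draw it out by the blade, lay it flat on the open desk and let go, then take it by the handle and lay it in the sloping rest, blade up the slope under the shelf, the handle settled in both V saddles and its butt against the stop. Leave it lying there, and leave the mug and the book where they are.

Things in the scene. Friction and masses are not known exactly. Their poses are not given: they have to be found in the camera images.
- knife: Paper knife, 190 mm, about 0.12 kg. x runs butt to tip, z up as it lies; origin at its underside below mid-handle. Dark wooden round handle 28 mm thick, x -50 to 50, axis 14 above the underside. Brass guard x 50 to 58, 44 wide, 28 high, flush below with the handle, stops it rolling. Steel blade x 58 to 140, 8 thick, mid-height 18 above the underside, 18 wide, from x 118 on 12 wide.
- knife_handle (a point): Middle of the knife's handle, on the handle axis (50 mm from the flat butt end). At first the knife lies level on the tray's lower deck, its butt farthest in.
- knife_tip (a point): Blade tip of the knife, at mid-width and mid-thickness. At first only the last 45 to 55 mm of the blade stick out in front of the tray's upper deck.
- tray: Grey two-deck letter tray, fixed, on the robot's left, its open front to the middle. Origin on the desk below the middle of the upper deck's front edge; x runs into the tray (leftwards), z up. Lower deck: solid, x 10 to 170 mm, 200 wide, top at 30 mm. Upper deck: x 0 to 170, 200 wide, underside at 95, top at 107, with flat papers (x 22 to 158) up to 131. Four 12 mm posts at x 60 and 160, y +-94.
- rest: Oak desk shelf, fixed, on the robot's right. Origin on the desk below the sloping rest's mid-plane, 5 mm behind the shelf's front edge; x runs in under it (rightwards), z up. Base plate x -100 to 150 mm, 180 wide, 12 thick. Shelf x -5 to 165, 200 wide, underside at 200, top at 215 with a dish up to 245, on four 12 mm posts at x 12 and 152, y +-92. Below, in front, stands the sloping rest.
- groove: The sloping rest: two V saddles and a stop, 30 degree slope. Origin: where the butt's centre is when home, 47 mm above the desk; x up the seated handle's axis, under the shelf; z square out of it, leaning to the tray. Stop: plate x -8 to 0 mm, 56 wide, z -32 to 12. Saddles x 3 to 18 and 80 to 95, 50 wide, top z about -1; between them room for fingers to z -25. Too rough to slide down by itself.
- mug: White ceramic mug, 80 mm wide, 90 mm high, loose; origin under its centre. To be left alone.
- book: Blue book lying flat, 130 x 90 x 30 mm, loose; origin under its centre. To be left alone.

How it is judged:
By the outcome, as a careful person would: the job done as asked, in the order asked, and still so for the second after the job is handed in, with the robot touching nothing.
It also fails if it takes over 67 s, if anything falls off the work surface, if the arm or the gripper's body presses on something with over 40 N, if the wrist force passes 120 N, or if a joint passes its speed limit or range.

ROBOT

A 6-joint arm with a two-finger parallel gripper is mounted at the origin on the work surface. World frame = base frame: x ahead of the robot, y to its left, z up, the work surface at z = 0. Lengths are in m, angles in degrees, forces in N, time in s.
With the tool pointing down it reaches from about 0.275 to 0.85 m from the base axis. Payload 5.2 kg.
Tool frame: the origin (TCP) lies at the very end of the fingers, on their centre line; the grasp point (between the pads) lies 19 mm behind it; z points along the fingers, y is the line along which they close (so a half turn about z gives the same grasp; the last joint's range is limited). The gripper opens to 85 mm and grips with 20 to 120 N. Pads are 22 mm wide; open, the fingers measure 114 mm over their backs; the gripper's body (76 mm by 85 mm) begins 54 mm behind the grasp point. The pads swing forward as they close: fully open they stand 13 mm farther back than shut.
Start: joints at [-77.338, 14.817, 87.949, -0, 77.235, -11.62], TCP at [0.226, -0.501, 0.231] pointing down, gripper open.
Joint ranges: [-179.93, 179.93], [-52.35, 119.4], [10.71, 147.94], [-69.91, 249.91], [12.55, 155.21], [-178.61, 178.61]. Speed limits (degrees/s): [147.25, 147.25, 180, 180, 180, 180].

INTERFACE

Orientations are given as a 3x3 rotation matrix whose columns are the frame's x, y, z axes.
In Python, from plant import robot gives the robot as it stands.
- The arm moves only by the tool pendant, called after "Emit:" by a JSON object that holds its "api" and its "payload". Schema: {"type":"object","properties":{"plan":{"type":"object","properties":{"wx":{"type":"array","items":{"type":"number"},"minItems":1,"maxItems":12},"wy":{"type":"array","items":{"type":"number"},"minItems":1,"maxItems":12},"wz":{"type":"array","items":{"type":"number"},"minItems":1,"maxItems":12},"dx":{"type":"array","items":{"type":"number"},"minItems":1,"maxItems":12},"dy":{"type":"array","items":{"type":"number"},"minItems":1,"maxItems":12},"dz":{"type":"array","items":{"type":"number"},"minItems":1,"maxItems":12},"finger_gap":{"type":"array","items":{"type":"number"},"minItems":1,"maxItems":12}},"additionalProperties":false,"required":["wx","wy","wz","dx","dy","dz","finger_gap"]},"grip_n":{"type":"number"},"only":{"type":"string"},"quiet":{"type":"boolean"},"lines":{"type":"string"}},"required":["plan"],"additionalProperties":false}. plan is an object with one list for each field, all of the same length, 1 to 12, a row being the entries at one place: wx, wy, wz (a rotation vector in fractions of the full range, 1 being 120 degrees), dx, dy, dz (the shift in normalised numbers (1 is 0.6 m)), finger_gap (the finger opening in m); each row is the pose to reach, as a shift and turn from the pose commanded when the call began, along the tool's axes at that moment; what a row does not reach only later rows make up. A row lasts 1/8 s, in which the tool goes at most 0.0625 m and 10.7 degrees, less where a joint would pass 70% of its speed; a pose out of reach is approached as far as the arm can. The fingers move at their own pace and stop on an object; grip_n is the grip in N (left out, the last holds). Time passes only in rows, so rows that do not move let the fingers close. The tool returns the time, the measured TCP pose, the force, the opening and the grip force at its end. only (a regular expression) keeps the lines of the reply that match it, lines (a string "A,B") keeps lines A to B, and quiet returns only ok. No shift or turn number may pass 1 either way. Input that does not fit is refused with a message, and nothing moves.
- robot.get_obs(): the state, without advancing time (a new reading comes with each control period).
- robot.read_camera(name): name is "scene" or "top"; returns a dict with "pixels" (420x560x3 uint8, red, green, blue), "depth" (420x560 float32, m along the optical axis (not along the pixel's ray), 0 where there is no reading), "fx", "fy", "cx", "cy" (pixels), "R" (3x3) and "t" (3): a world point X has camera coordinates R X + t. Camera axes: x right, y down, z forward; pixel columns grow to the right and rows downward; lengths in m; the calibration is good to about 2 mm. A picture is of the moment at which its call begins.
- robot.finish_job(): hands the job in; it is judged then, once.
The state is a dict: "time_s": time; "joint_positions": joint angles; "joint_vel": joint speeds; "joint_torque": joint torques, N m; "position": TCP position; "ee_rot": TCP orientation; "force": force on the tool from outside, world axes, zero at the start; "moment": the same for the moment, N m; "finger_gap": finger opening in m; "grip_force": force on a finger pad.
Only numpy, scipy, OpenCV 4.12 (cv2) and the standard library are available. Lean on these libraries where they do the work, as an engineer would, in place of code of your own. Each camera call takes 0.05 s, during which the arm holds its last target. There are 200 camera calls.

## Working session

There is one attempt and no reset: what is moved stays moved. The work goes in short steps, Python scripts to look and compute and a tool call to move; the robot and the scene stay as the last step left them, time stands still between calls to the robot, and variables do not carry over. Pictures are saved under pics/ and viewed, at most 10 in all, crops included, and the job is handed in when it is done.

```bash
ls; mkdir -p pics
```

Create h.py:
```python
import numpy as np, cv2
from plant import robot
def shot(n,save=None):
    c=robot.read_camera(n)
    if save: cv2.imwrite('pics/'+save,c['pixels'][:,:,::-1])
    return c
def pts(c):
    d=c['depth'];v,u=np.indices(d.shape)
    P=np.stack([(u-c['cx'])/c['fx']*d,(v-c['cy'])/c['fy']*d,d],-1)
    return (P-np.array(c['t']))@np.array(c['R'])
def ray(c,u,v,z):
    R=np.array(c['R']);o=-R.T@np.array(c['t'])
    d=R.T@np.array([(u-c['cx'])/c['fx'],(v-c['cy'])/c['fy'],1]);return o+d*(z-o[2])/d[2]
def proj(c,X):
    p=np.array(c['R'])@X+np.array(c['t']);return c['fx']*p[0]/p[2]+c['cx'],c['fy']*p[1]/p[2]+c['cy']
```

Run:
```python
from h import *
for n in('top','scene'):
    c=shot(n,n+'0.png');R=np.array(c['R']);print(n,c['fx'],c['cx'],c['cy'],(-R.T@np.array(c['t'])).round(3),R.round(3).tolist())
o=robot.get_obs();print(o['time_s'],np.round(o['ee_rot'],3).tolist())
```

```text
pics
plant.py
top 525.1430537261288 276.0478169264065 208.28350389309318 [ 0.354 -0.017  1.472] [[0.016, -1.0, 0.007], [-0.99, -0.017, -0.137], [0.137, -0.004, -0.991]]
scene 411.0075764066728 283.15634450263883 207.9886806916817 [ 1.091 -0.379  0.677] [[0.579, 0.815, 0.001], [0.546, -0.387, -0.743], [-0.605, 0.431, -0.669]]
0.1 [[0.912, 0.411, -0.0], [0.411, -0.912, 0.002], [0.0, -0.002, -1.0]]
```

View pics/top0.png

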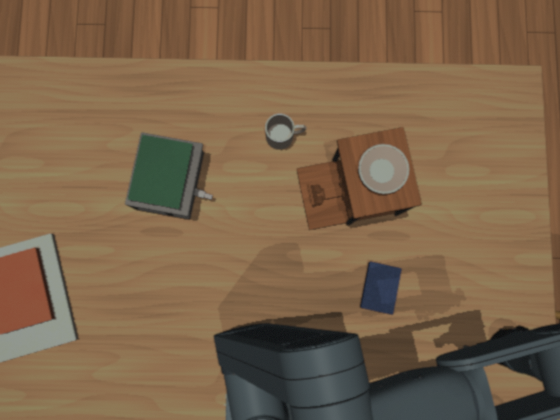

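View pics/scene0.png

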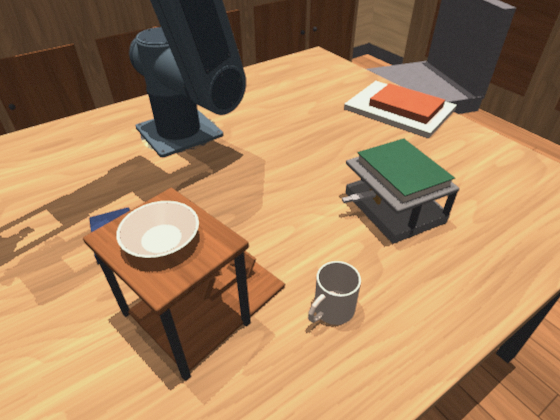

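The top view shows the tray at (130–200, 135–217) with the blade tip at about (212,198), the mug at (280,130), the shelf at (340–420, 130–225) with the sloping rest at about (318,195), and the book at (380,288). The scene view shows the blade at about (350,198) and the saddles at about (235,270).

Run:
```python
from h import *
c=shot('top');P=pts(c);z=P[...,2]
im=c['pixels'];cv2.imwrite('pics/crop1.png',cv2.resize(im[120:240,120:430,::-1],None,fx=2.5,fy=2.5,interpolation=cv2.INTER_CUBIC))
def rect(lo,hi,u0,u1,v0,v1,name):
    m=np.zeros(z.shape,np.uint8);m[v0:v1,u0:u1]=((z>lo)&(z<hi))[v0:v1,u0:u1]
    n,l,s,_=cv2.connectedComponentsWithStats(m);k=1+np.argmax(s[1:,4]);m=l==k
    q=P[m][:,:2];r=cv2.minAreaRect(q.astype(np.float32))
    print(name,m.sum(),'zmed',np.median(z[m]).round(4),'c',np.round(r[0],4),'size',np.round(r[1],4),'ang',round(r[2],2));print(cv2.boxPoints(r).round(4).tolist())
rect(.09,.15,110,210,120,230,'deck+papers')
rect(.12,.15,110,210,120,230,'papers')
rect(.205,.26,320,430,110,230,'shelf')
rect(.006,.018,285,360,140,240,'base')
rect(.02,.04,350,410,250,320,'book')
rect(.06,.1,255,310,100,150,'mug')
m=np.zeros(z.shape,bool);m[180:210,192:222]=True
m&=(z>.035)&(z<.075);q=P[m];print('blade',m.sum(),np.median(q[:,2]))
vv,uu=np.nonzero(m)
print(cv2.boxPoints(cv2.minAreaRect(q[:,:2].astype(np.float32))).round(4).tolist(), cv2.minAreaRect(np.c_[uu,vv].astype(np.float32)))
l=cv2.fitLine(q[:,:2].astype(np.float32),cv2.DIST_L2,0,.01,.01).ravel();print(l, np.degrees(np.arctan2(l[1],l[0])))
```

```text
deck+papers 4788 zmed 0.129 c [0.6308 0.2745] size [0.1731 0.2014] ang 80.89
[[0.5177000164985657, 0.20499999821186066], [0.7166000008583069, 0.17309999465942383], [0.7440000176429749, 0.3440000116825104], [0.5450999736785889, 0.375900000333786]]
papers 3474 zmed 0.1304 c [0.6318 0.2795] size [0.1383 0.1767] ang 80.7
[[0.5333999991416931, 0.225600004196167], [0.7077999711036682, 0.19699999690055847], [0.7300999760627747, 0.3334999978542328], [0.5558000206947327, 0.3619999885559082]]
shelf 5593 zmed 0.2163 c [ 0.6229 -0.2736] size [0.2018 0.172 ] ang 11.96
[[0.5062999725341797, -0.21040000021457672], [0.5419999957084656, -0.37869998812675476], [0.7394000291824341, -0.336899995803833], [0.7038000226020813, -0.16859999299049377]]
base 2135 zmed 0.0118 c [ 0.5972 -0.1603] size [0.1818 0.1299] ang 12.01
[[0.49480000138282776, -0.11569999903440475], [0.5217999815940857, -0.24269999563694], [0.6995999813079834, -0.20489999651908875], [0.6725999712944031, -0.07779999822378159]]
book 1600 zmed 0.0298 c [ 0.3398 -0.314 ] size [0.0919 0.13  ] ang 78.87
[[0.2671999931335449, -0.3465000092983246], [0.39469999074935913, -0.3716000020503998], [0.4124000072479248, -0.28139999508857727], [0.2849000096321106, -0.2563000023365021]]
mug 318 zmed 0.0818 c [ 0.7613 -0.04  ] size [0.1004 0.0808] ang 66.76
[[0.7042999863624573, -0.07020000368356705], [0.7785999774932861, -0.10199999809265137], [0.8181999921798706, -0.009800000116229057], [0.7439000010490417, 0.022099999710917473]]
blade 110 0.05111280288330035
[[0.5706999897956848, 0.15449999272823334], [0.5878999829292297, 0.14980000257492065], [0.6018000245094299, 0.20110000669956207], [0.5845000147819519, 0.20579999685287476]] ((202.75001525878906, 194.25), (19.28989028930664, 6.324554920196533), 18.43494987487793)
[0.3023807  0.9531872  0.58599854 0.179336  ] 72.399345
```

View pics/crop1.png

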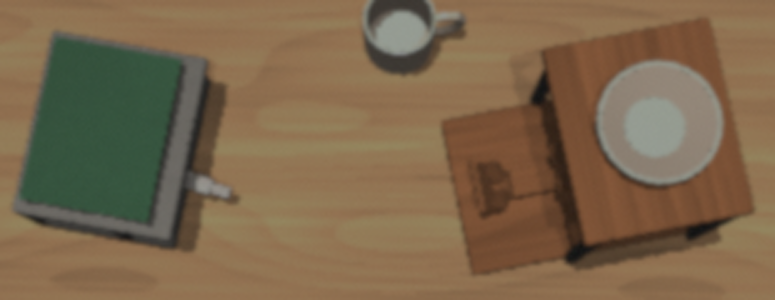

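The crop shows the blade sticking out at about (190–235, 180–195), with the narrow tip section plain to see, and the stop with a saddle at about (475–510, 160–215). The sizes agree with those given: the deck is 173×201, the shelf 202×172, and the blade top is at z 0.051.

Add to h.py:
```python
from scipy.spatial.transform import Rotation as Ro
def az(a): a=np.radians(a);return np.array([np.cos(a),np.sin(a),0])
def tool(e,tilt):  # tool x along horizontal e, tool z down tilted towards e
    t=np.radians(tilt);z=np.cos(t)*np.array([0,0,-1.])+np.sin(t)*e
    y=np.cross(np.array([0,0,-1.]),e);return np.c_[np.cross(y,z),y,z]
def rel(R,p):
    o=robot.get_obs();R0=Ro.from_matrix(np.array(o['ee_rot']));
    print('rv',(R0.inv()*Ro.from_matrix(R)).as_rotvec(degrees=True).round(2),'d',R0.inv().apply(p-np.array(o['position'])).round(4))
REST=np.array([.6055,-.1945,0]);EX=az(-78.03);EY=np.cross([0,0,1],EX)
```

Run:
```python
from h import *
for n in('top','scene'):
    P=pts(shot(n));Q=P-REST;x=Q@EX;y=Q@EY;z=P[...,2]
    m=(abs(y)<.035)&(x>-.12)&(x<.03)&(z>.016)&(z<.15)
    print(n,m.sum())
    a=np.c_[x[m],y[m],z[m]];a=a[np.argsort(a[:,0])]*1000
    for lo in range(-120,30,6):
        s=a[(a[:,0]>=lo)&(a[:,0]<lo+6)]
        if len(s): print(lo,len(s),'z',np.percentile(s[:,2],[5,50,95]).round(),'y',s[:,1].min().round(),s[:,1].max().round(),s[:,1].mean().round(1))
e=az(72.4);R=tool(e,30);c=np.array([.580,.1545,.048])+.010*e;p=c+.012*R[:,2]
print(R.round(3).tolist(),p); rel(R,p-.09*R[:,2]);
```

```text
top 620
-102 1 z [17. 17. 17.] y -12.0 -12.0 -11.8
-96 3 z [16. 17. 18.] y -22.0 -7.0 -14.5
-90 5 z [17. 18. 22.] y -19.0 32.0 3.8
-84 28 z [17. 55. 60.] y -30.0 24.0 -2.1
-78 41 z [48. 55. 61.] y -33.0 27.0 -2.0
-72 37 z [42. 48. 54.] y -27.0 27.0 -0.3
-66 45 z [32. 40. 50.] y -29.0 27.0 -1.6
-60 44 z [22. 41. 54.] y -28.0 25.0 -1.1
-54 44 z [19. 46. 55.] y -35.0 25.0 -3.1
-48 24 z [30. 36. 48.] y -20.0 35.0 -0.1
-42 22 z [17. 32. 35.] y -21.0 32.0 -1.9
-36 33 z [17. 27. 32.] y -34.0 30.0 0.5
-30 26 z [18. 27. 32.] y -31.0 13.0 -4.3
-24 27 z [16. 26. 32.] y -32.0 26.0 -3.8
-18 28 z [18. 28. 33.] y -16.0 19.0 -0.2
-12 24 z [17. 25. 32.] y -23.0 35.0 0.1
-6 29 z [17. 27. 31.] y -27.0 22.0 -2.1
0 43 z [19. 29. 87.] y -28.0 25.0 -2.4
6 64 z [23. 80. 92.] y -27.0 25.0 -0.5
12 45 z [24. 80. 92.] y -34.0 26.0 1.4
18 5 z [17. 63. 71.] y -35.0 5.0 -12.3
24 2 z [17. 17. 18.] y -32.0 -19.0 -25.6
scene 821
-84 17 z [47. 57. 58.] y -1.0 30.0 16.8
-78 59 z [49. 55. 59.] y 1.0 31.0 18.9
-72 53 z [36. 47. 52.] y 8.0 32.0 21.8
-66 39 z [26. 36. 50.] y 21.0 31.0 26.6
-60 26 z [22. 29. 50.] y -11.0 31.0 24.4
-54 13 z [31. 34. 48.] y -11.0 -2.0 -5.9
-48 29 z [34. 36. 46.] y -13.0 7.0 -4.4
-42 46 z [28. 32. 37.] y -22.0 17.0 0.4
-36 46 z [19. 29. 31.] y -13.0 18.0 5.9
-30 47 z [19. 29. 31.] y -11.0 18.0 6.2
-24 44 z [19. 29. 31.] y -9.0 18.0 8.3
-18 42 z [19. 29. 32.] y -10.0 19.0 7.5
-12 47 z [19. 29. 31.] y -12.0 19.0 5.9
-6 45 z [18. 28. 31.] y -7.0 19.0 9.2
0 47 z [20. 29. 87.] y -4.0 28.0 13.4
6 45 z [21. 30. 90.] y 1.0 29.0 16.0
12 52 z [21. 30. 91.] y 5.0 29.0 17.2
18 58 z [22. 60. 83.] y 10.0 24.0 17.0
24 66 z [20. 59. 73.] y 8.0 19.0 15.6
[[0.262, 0.953, 0.151], [0.825, -0.302, 0.477], [0.5, 0.0, -0.866]] [0.58483792 0.16975105 0.0376077 ]
rv [ 12.55  28.17 -47.  ] d [ 0.5728 -0.4304  0.1158]
```

The manual's scale: shifts go in shares of 0.6 m and turns go in shares of 120 degrees. Converting my numbers, 0.573 m / 0.6 = 0.955, -0.38 m / 0.6 = -0.6333, -47 degrees / 120 = -0.3917.

Emit:
{"api": "pendant", "payload": {"plan": {"wx":[0,0,0,0,0.1046,0.1046,0.1046,0.1046,0.1046,0.1046,0.1046,0.1046],"wy":[0,0,0,0,0.2348,0.2348,0.2348,0.2348,0.2348,0.2348,0.2348,0.2348],"wz":[-0.1667,-0.25,-0.3333,-0.3917,-0.3917,-0.3917,-0.3917,-0.3917,-0.3917,-0.3917,-0.3917,-0.3917],"dx":[0.2,0.4,0.6,0.75,0.8333,0.955,0.955,0.955,0.955,0.955,0.955,0.955],"dy":[-0.15,-0.3,-0.45,-0.5667,-0.6333,-0.7167,-0.7167,-0.7167,-0.7167,-0.7167,-0.7167,-0.7167],"dz":[-0.0833,-0.0833,-0.0833,-0.05,0,0.1,0.1,0.1,0.1933,0.1933,0.1933,0.1933],"finger_gap":[0.085,0.085,0.085,0.085,0.085,0.085,0.085,0.085,0.085,0.085,0.085,0.085]}, "grip_n": 80}}

```text
time_s: 1.75
position: [0.5725, 0.1279, 0.1145]
ee_rot: [[0.262, 0.953, 0.152], [0.826, -0.302, 0.475], [0.499, 0.001, -0.867]]
force: [0.3, 0.1, 1.4]
finger_gap: 0.0853
grip_force: 0.0
```

Run:
```python
from h import *
e=az(72.4);R=tool(e,30);c=np.array([.580,.1545,.048])+.010*e;p=c+.012*R[:,2]
rel(R,p-.09*R[:,2]); rel(R,p)
```

```text
rv [0.05 0.06 0.02] d [-0.0007 -0.0009 -0.0016]
rv [0.05 0.06 0.02] d [-0.0006 -0.001   0.0884]
```

To row units: 0.088 m / 0.6 = 0.1467, 0.06 m / 0.6 = 0.1.

Emit:
{"api": "pendant", "payload": {"plan": {"wx":[0,0,0,0,0],"wy":[0,0,0,0,0],"wz":[0,0,0,0,0],"dx":[0,0,0,0,0],"dy":[-0.0017,-0.0017,-0.0017,-0.0017,-0.0017],"dz":[0.0667,0.1,0.1467,0.1467,0.1467],"finger_gap":[0.05,0.05,0.05,0.05,0.05]}}}

```text
time_s: 2.38
position: [0.5844, 0.1681, 0.0396]
ee_rot: [[0.261, 0.953, 0.152], [0.826, -0.302, 0.476], [0.499, 0.001, -0.866]]
force: [0.2, 0.5, 0.2]
finger_gap: 0.0501
grip_force: 0.0
```

Run:
```python
from h import *
c=shot('scene');cv2.imwrite('pics/s2.png',cv2.resize(c['pixels'][110:260,270:470,::-1],None,fx=4,fy=4,interpolation=cv2.INTER_CUBIC))
```

```text
(no output)
```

View pics/s2.png

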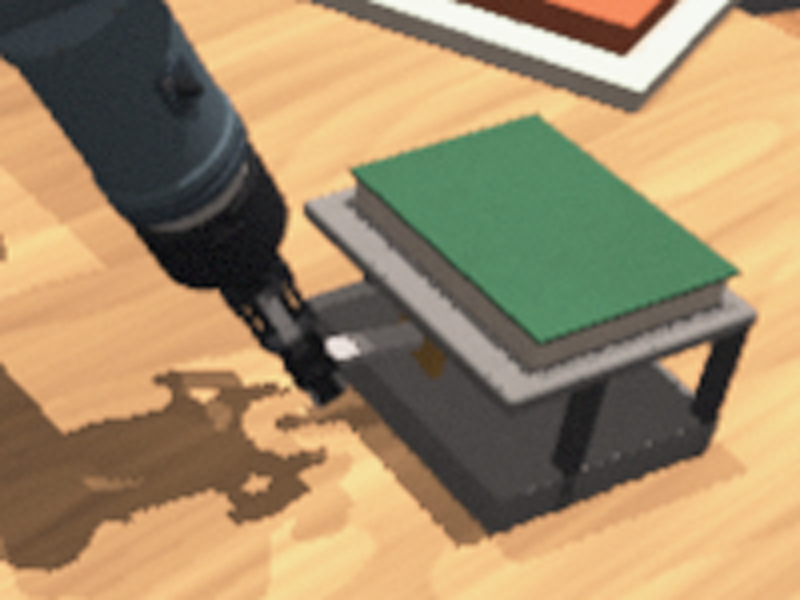

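The near finger covers the blade tip at about (330,360). The blade runs on from (340,347) to the guard at (430,355), and the gripper's body clears the deck. I go 4 mm deeper and close.

To row units: 0.004 m / 0.6 = 0.0067.

Emit:
{"api": "pendant", "payload": {"plan": {"wx":[0,0,0,0,0,0],"wy":[0,0,0,0,0,0],"wz":[0,0,0,0,0,0],"dx":[0,0,0,0,0,0],"dy":[0,0,0,0,0,0],"dz":[0.0067,0.0067,0.0067,0.0067,0.0067,0.0067],"finger_gap":[0.05,0.03,0.0,0.0,0.0,0.0]}, "grip_n": 90}}

```text
time_s: 3.18
position: [0.5849, 0.1701, 0.0358]
ee_rot: [[0.262, 0.953, 0.152], [0.826, -0.303, 0.476], [0.499, 0.001, -0.866]]
force: [0.1, -3.3, 2.7]
finger_gap: 0.0096
grip_force: 88.0
```

To row units: -0.042 m / 0.6 = -0.07, 0.001 m / 0.6 = 0.0017.

Emit:
{"api": "pendant", "payload": {"plan": {"wx":[0,0,0,0,0],"wy":[0,0,0,0,0],"wz":[0,0,0,0,0],"dx":[0.0017,-0.02,-0.0417,-0.07,-0.07],"dy":[0,0,0,0,0],"dz":[-0.0033,-0.0158,-0.0283,-0.045,-0.045],"finger_gap":[0.0,0.0,0.0,0.0,0.0]}}}

```text
time_s: 3.8
position: [0.5694, 0.1209, 0.0379]
ee_rot: [[0.264, 0.952, 0.152], [0.825, -0.305, 0.475], [0.499, 0.0, -0.867]]
force: [-0.0, -0.9, -0.5]
finger_gap: 0.0097
grip_force: 88.3
```

Run:
```python
from h import *
c=shot('scene');cv2.imwrite('pics/s3.png',cv2.resize(c['pixels'][110:260,270:470,::-1],None,fx=4,fy=4,interpolation=cv2.INTER_CUBIC))
```

```text
(no output)
```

View pics/s3.png

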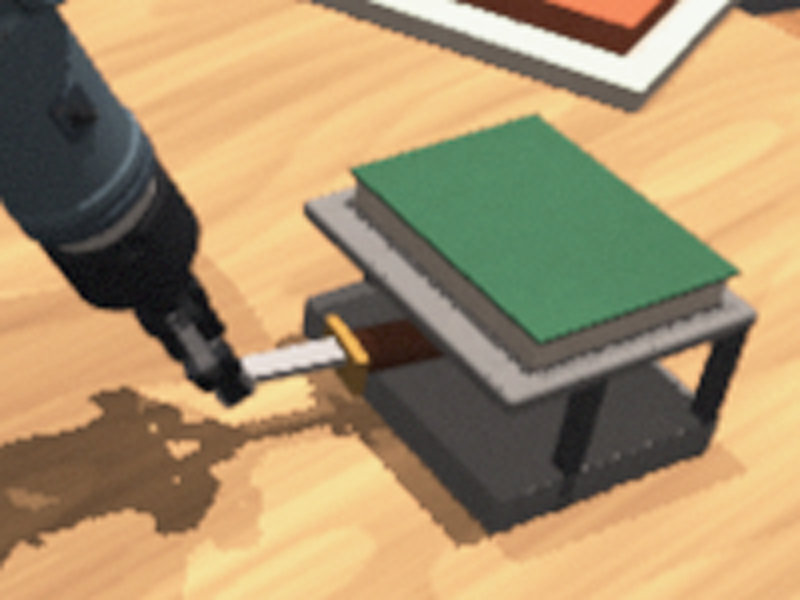

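The knife follows the gripper level: the blade is at (245–340, 360) and the guard, at (345,355), is now out of the tray. I pull on and then shift to the open desk.

To row units: -0.137 m / 0.6 = -0.2283, -0.121 m / 0.6 = -0.2017.

Emit:
{"api": "pendant", "payload": {"plan": {"wx":[0,0,0,0,0,0,0,0,0],"wy":[0,0,0,0,0,0,0,0,0],"wz":[0,0,0,0,0,0,0,0,0],"dx":[-0.0333,-0.075,-0.125,-0.175,-0.2017,-0.215,-0.2283,-0.2283,-0.2283],"dy":[0,0,0,0,0,-0.0467,-0.095,-0.095,-0.095],"dz":[-0.02,-0.0433,-0.0725,-0.1017,-0.1167,-0.1242,-0.1317,-0.1317,-0.1317],"finger_gap":[0.0,0.0,0.0,0.0,0.0,0.0,0.0,0.0,0.0]}}}

```text
time_s: 4.97
position: [0.4684, -0.0109, 0.0383]
ee_rot: [[0.262, 0.953, 0.153], [0.826, -0.303, 0.475], [0.499, 0.002, -0.866]]
force: [0.5, -0.5, -0.8]
finger_gap: 0.0095
grip_force: 88.3
```

Run:
```python
from h import *
c=shot('scene');cv2.imwrite('pics/s4.png',cv2.resize(c['pixels'][90:270,200:440,::-1],None,fx=3.3,fy=3.3,interpolation=cv2.INTER_CUBIC))
P=pts(shot('top'));z=P[...,2]
e=az(72.4);p=np.array(robot.get_obs()['position']);Q=P-p;s=Q@e;t=Q@np.cross([0,0,1],e)
for lo in range(0,200,15):
    m=(s*1000>lo)&(s*1000<lo+15)&(abs(t)<.03)&(z>.012); 
    if m.sum(): print(lo,m.sum(),np.percentile(z[m],[50,90]).round(4),t[m].mean().round(4))
```

```text
0 44 [0.0516 0.0559] 0.0013
15 39 [0.0518 0.0558] 0.0012
30 38 [0.0535 0.0572] 0.0017
45 38 [0.0538 0.0573] 0.0013
60 78 [0.0575 0.0616] 0.0018
75 56 [0.0559 0.0607] 0.0024
90 57 [0.056  0.0596] 0.0025
105 55 [0.056 0.06 ] 0.0029
120 58 [0.0563 0.0608] 0.0027
135 55 [0.0559 0.0597] 0.0027
150 56 [0.0549 0.0596] 0.0027
165 22 [0.0557 0.0599] 0.0029
```

View pics/s4.png

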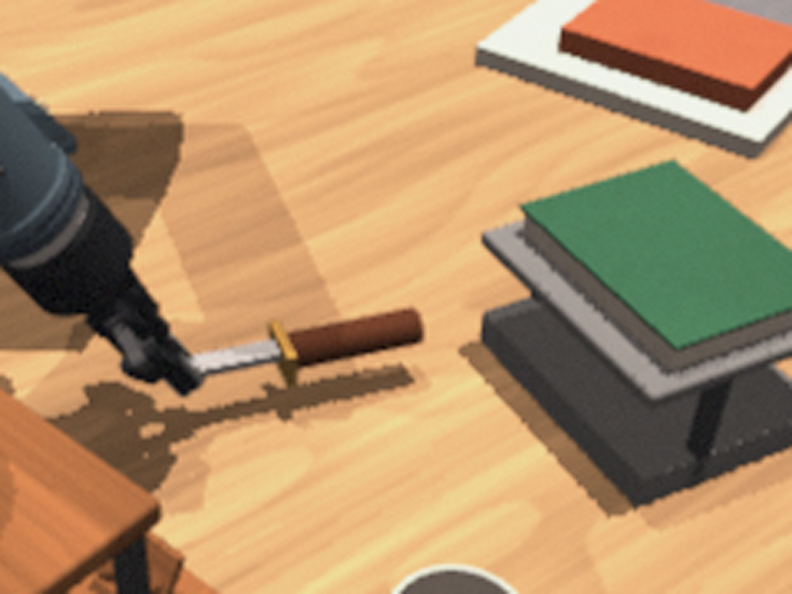

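The knife is clear of the tray and held level, with its guard at (285,350) and butt at (420,328) over bare desk. Its underside is about 31 mm up, so I lower it.

To row units: 0.0251 m / 0.6 = 0.0418, 0.0242 m / 0.6 = 0.0403.

Emit:
{"api": "pendant", "payload": {"plan": {"wx":[0,0,0,0,0,0],"wy":[0,0,0,0,0,0],"wz":[0,0,0,0,0,0],"dx":[-0.0083,-0.0167,-0.0217,-0.0233,-0.0242,-0.0242],"dy":[0,0,0,0,0,0],"dz":[0.0145,0.0288,0.0375,0.0403,0.0418,0.0418],"finger_gap":[0.0,0.0,0.0,0.0,0.0,0.0]}}}

```text
time_s: 5.82
position: [0.4675, -0.0108, 0.0091]
ee_rot: [[0.262, 0.953, 0.152], [0.826, -0.302, 0.476], [0.499, 0.001, -0.866]]
force: [0.4, 0.2, -0.6]
finger_gap: 0.0099
grip_force: 88.3
```

To row units: 0.0017 m / 0.6 = 0.0028, -0.001 m / 0.6 = -0.0017.

Emit:
{"api": "pendant", "payload": {"plan": {"wx":[0,0,0],"wy":[0,0,0],"wz":[0,0,0],"dx":[-0.0008,-0.0017,-0.0017],"dy":[0,0,0],"dz":[0.0015,0.0028,0.0028],"finger_gap":[0.0,0.0,0.0]}}}

```text
time_s: 6.2
position: [0.4675, -0.0108, 0.0071]
ee_rot: [[0.262, 0.953, 0.151], [0.826, -0.302, 0.476], [0.499, 0.001, -0.866]]
force: [0.7, -0.9, -1.9]
finger_gap: 0.0095
grip_force: 88.2
```

To row units: 0.0009 m / 0.6 = 0.0015, -0.0005 m / 0.6 = -0.0008.

Emit:
{"api": "pendant", "payload": {"plan": {"wx":[0,0],"wy":[0,0],"wz":[0,0],"dx":[-0.0008,-0.0008],"dy":[0,0],"dz":[0.0015,0.0015],"finger_gap":[0.0,0.0]}}}

```text
time_s: 6.45
position: [0.4675, -0.0108, 0.0061]
ee_rot: [[0.262, 0.953, 0.152], [0.826, -0.302, 0.476], [0.499, 0.001, -0.866]]
force: [-0.2, -1.2, 0.2]
finger_gap: 0.0094
grip_force: 88.2
```

Run:
```python
from h import *
P=pts(shot('top'));z=P[...,2]
e=az(72.4);p=np.array(robot.get_obs()['position']);Q=P-p;s=Q@e;t=Q@np.cross([0,0,1],e)
for lo in range(0,200,15):
    m=(s*1000>lo)&(s*1000<lo+15)&(abs(t)<.03)&(z>.008); 
    if m.sum(): print(lo,m.sum(),np.percentile(z[m],[50,90]).round(4),t[m].mean().round(4))
```

```text
0 40 [0.0217 0.0247] 0.0017
15 34 [0.0212 0.0248] 0.0012
30 36 [0.0209 0.0258] 0.0008
45 35 [0.0207 0.0238] 0.001
60 76 [0.0256 0.0296] 0.0018
75 51 [0.0254 0.0304] 0.0024
90 54 [0.0241 0.0298] 0.0025
105 57 [0.0251 0.0296] 0.0029
120 51 [0.0248 0.0284] 0.0027
135 52 [0.0242 0.0296] 0.0017
150 54 [0.024  0.0301] 0.0024
165 21 [0.0254 0.0272] 0.0032
180 1 [0.0084 0.0084] -0.0048
```

The knife is on the desk, with the blade top at 0.021 and the handle top at about 0.029. I release, back off, rise, and measure.

To row units: -0.2 m / 0.6 = -0.3333, -0.15 m / 0.6 = -0.25.

Emit:
{"api": "pendant", "payload": {"plan": {"wx":[0,0,0,0,0,0,0,0,0],"wy":[0,0,0,0,0,0,0,0,0],"wz":[0,0,0,0,0,0,0,0,0],"dx":[0,0,0,0,0,0,-0.0833,-0.1,-0.1],"dy":[0,0,0,0,0,0,0,0,0],"dz":[0,0,0,-0.05,-0.15,-0.25,-0.3333,-0.3333,-0.3333],"finger_gap":[0.03,0.05,0.05,0.06,0.085,0.085,0.085,0.085,0.085]}}}

```text
time_s: 7.62
position: [0.4211, -0.1558, 0.1488]
ee_rot: [[0.264, 0.953, 0.152], [0.825, -0.304, 0.477], [0.5, -0.001, -0.866]]
force: [-0.1, -0.3, 0.2]
finger_gap: 0.085
grip_force: 0.0
```

Create k.py:
```python
from h import *
c=shot('top','top5.png');P=pts(c);z=P[...,2]
m=((z>.01)&(z<.04)&(P[...,0]>.40)&(P[...,0]<.62)&(P[...,1]>-.09)&(P[...,1]<.18)).astype(np.uint8)
n,l,s,_=cv2.connectedComponentsWithStats(m);k=1+np.argmax(s[1:,4]);m=l==k
q=P[m];f=cv2.fitLine(q[:,:2].astype(np.float32),cv2.DIST_HUBER,0,.001,.001).ravel()
d=f[:2]*np.sign(f[1]);a=np.degrees(np.arctan2(d[1],d[0]));r=(q[:,:2]-f[2:])@d
print('n',len(q),'az',a,'len',np.ptp(r),'tip',f[2:]+d*r.min(),'butt',f[2:]+d*r.max(),'mid',f[2:]+d*(r.max()+r.min())/2)
o=(q[:,:2]-f[2:])@np.array([-d[1],d[0]]);u=r-r.min()
g=[lo for lo in range(60,110,3) if np.ptp(o[(u*1000>=lo)&(u*1000<lo+3)])>.037];print('guard bins',g,'z handle',np.percentile(q[u>.1][:,2],[50,95]),'off handle/blade',o[u>.1].mean(),o[u<.07].mean())
```

```bash
python3 k.py
```

```text
n 576 az 72.9448 len 0.188738906662906 tip [ 0.46106434 -0.02819289] butt [0.51642009 0.15224578] mid [0.48874221 0.06202644]
guard bins [81, 84, 87] z handle [0.02494284 0.03061374] off handle/blade 4.056758181668448e-05 -8.863953048640058e-05
```

View pics/top5.png

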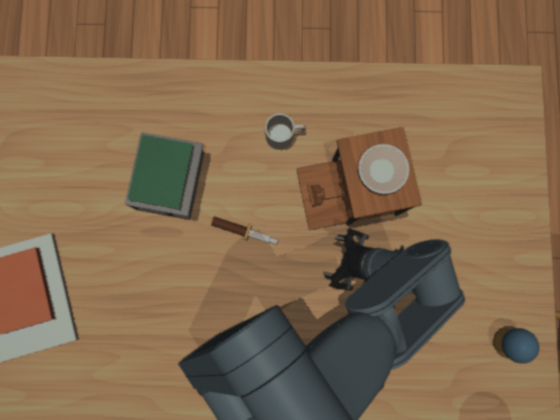

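The knife lies on the open desk, from its butt at (213,222) to its tip at (275,240), and the mug and book are untouched. The measured length of 189 mm and the guard position fit.

Run:
```python
from h import *
R=tool(az(72.94),0);p=np.array([.5019,.105,.10]);rel(R,p)
```

```text
rv [  0.06 -30.08  -0.6 ] d [ 0.2108 -0.0015  0.1783]
```

To row units: 0.211 m / 0.6 = 0.3517, 0.178 m / 0.6 = 0.2967, -30.1 degrees / 120 = -0.2508.

Emit:
{"api": "pendant", "payload": {"plan": {"wx":[0,0,0,0,0,0,0],"wy":[-0.0833,-0.1667,-0.25,-0.2508,-0.2508,-0.2508,-0.2508],"wz":[0,0,-0.005,-0.005,-0.005,-0.005,-0.005],"dx":[0.1,0.1833,0.2667,0.3517,0.3517,0.3517,0.3517],"dy":[0,0,-0.0017,-0.0025,-0.0025,-0.0025,-0.0025],"dz":[0.05,0.1,0.1667,0.25,0.2967,0.2967,0.2967],"finger_gap":[0.085,0.085,0.085,0.085,0.07,0.07,0.07]}}}

```text
time_s: 8.55
position: [0.5007, 0.1051, 0.0997]
ee_rot: [[0.29, 0.957, -0.0], [0.957, -0.29, -0.003], [-0.003, 0.0, -1.0]]
force: [-1.0, -0.3, -0.1]
finger_gap: 0.07
grip_force: 0.0
```

Run:
```python
from h import *
R=tool(az(72.94),0);p=np.array([.5019,.105,.005]);rel(R,p)
```

```text
rv [0.03 0.18 0.19] d [0.0005 0.0012 0.0947]
```

To row units: 0.0945 m / 0.6 = 0.1575, 0.08 m / 0.6 = 0.1333.

Emit:
{"api": "pendant", "payload": {"plan": {"wx":[0,0,0,0,0,0,0,0,0],"wy":[0,0,0,0,0,0,0,0,0],"wz":[0,0,0,0,0,0,0,0,0],"dx":[0,0,0,0,0,0,0,0,0],"dy":[0.0017,0.0017,0.0017,0.0017,0.0017,0.0017,0.0017,0.0017,0.0017],"dz":[0.075,0.1333,0.1575,0.1575,0.1575,0.1575,0.1575,0.1575,0.1575],"finger_gap":[0.06,0.06,0.06,0.06,0.02,0.02,0.02,0.02,0.02]}, "grip_n": 80}}

```text
time_s: 9.68
position: [0.5046, 0.1033, 0.0079]
ee_rot: [[0.293, 0.956, 0.005], [0.956, -0.293, -0.004], [-0.002, 0.006, -1.0]]
force: [-1.5, -0.8, 6.8]
finger_gap: 0.0252
grip_force: 78.2
```

To row units: -0.1 m / 0.6 = -0.1667, -0.06 m / 0.6 = -0.1.

Emit:
{"api": "pendant", "payload": {"plan": {"wx":[0,0,0,0,0],"wy":[0,0,0,0,0],"wz":[0,0,0,0,0],"dx":[0,0,0,0,0],"dy":[0,0,0,0,0],"dz":[-0.0333,-0.1,-0.1667,-0.1667,-0.1667],"finger_gap":[0.02,0.02,0.02,0.02,0.02]}}}

```text
time_s: 10.3
position: [0.5027, 0.1037, 0.1059]
ee_rot: [[0.293, 0.956, 0.002], [0.956, -0.293, -0.003], [-0.003, 0.003, -1.0]]
force: [-0.0, -0.1, -1.3]
finger_gap: 0.0252
grip_force: 79.0
```

Run:
```python
from h import *
o=robot.get_obs();print(o['position'],np.round(o['ee_rot'],3).tolist(),o['finger_gap'],o['grip_force'],o['force'])
c=shot('scene');cv2.imwrite('pics/s6.png',cv2.resize(c['pixels'][60:260,200:460,::-1],None,fx=3,fy=3,interpolation=cv2.INTER_CUBIC))
P=pts(shot('top'));z=P[...,2]
e=az(72.94);p=np.array(robot.get_obs()['position']);Q=P-p;s=Q@e;t=Q@np.cross([0,0,1],e)
for lo in range(-150,60,10):
    m=(s*1000>lo)&(s*1000<lo+10)&(abs(t)<.025)&(z>.06)&(z<.16); 
    if m.sum(): print(lo,m.sum(),np.percentile(z[m],[50,95]).round(4),t[m].mean().round(4),np.ptp(t[m]).round(3), s[m].min().round(4))
```

```text
[0.5026867  0.10374172 0.10590758] [[0.293, 0.956, 0.002], [0.956, -0.293, -0.003], [-0.003, 0.003, -1.0]] 0.02515071993383414 79.02719378471375 [-0.01984009 -0.10078704 -1.25770997]
-140 15 [0.1194 0.1227] 0.0027 0.011 -0.1379
-130 18 [0.1194 0.1222] 0.0022 0.012 -0.1297
-120 27 [0.1194 0.1225] 0.002 0.017 -0.12
-110 26 [0.1184 0.1219] 0.0021 0.017 -0.1093
-100 27 [0.1183 0.1221] 0.0022 0.018 -0.0996
-90 26 [0.1185 0.1219] 0.0017 0.017 -0.0898
-80 27 [0.1193 0.1222] 0.0022 0.017 -0.0799
-70 28 [0.1186 0.1217] 0.0016 0.017 -0.07
-60 62 [0.1233 0.1283] 0.0009 0.043 -0.0595
-50 33 [0.1219 0.1277] 0.0017 0.041 -0.0498
```

View pics/s6.png

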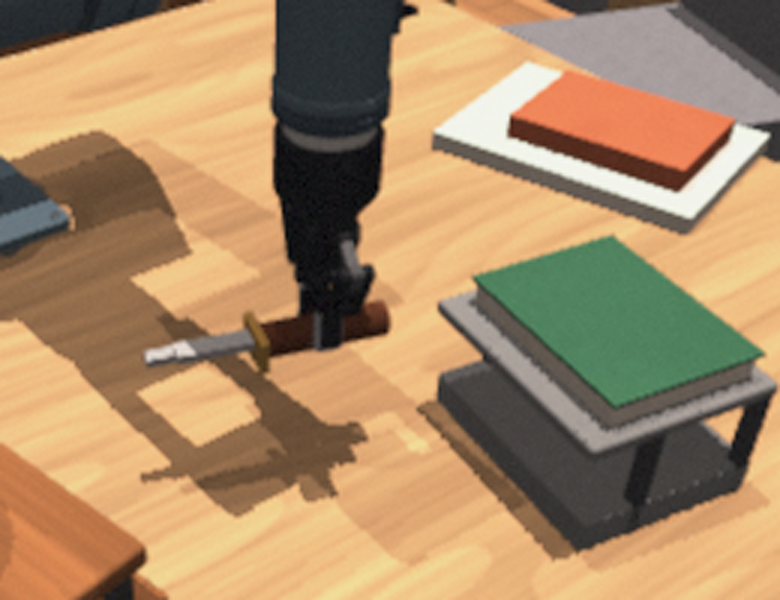

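The knife hangs level, gripped at mid-handle: butt at (385,318), finger at (328,325), guard at (258,342) and tip at (147,355). Next comes the pose in front of the rest, tilted 30°.

Add to h.py:
```python
GX=.5*np.array([0,0,1])+np.cos(np.pi/6)*EX; RT=tool(-EX,-30); GZ=-RT[:,2]
G0=REST+.0018*EY-.070*EX+np.array([0,0,.047])
def home(a,h): return G0+(.050+a)*GX+h*GZ-.0055*GZ   # TCP
```

Run:
```python
from h import *
print(G0,GX,GZ,RT.round(3).tolist(),home(0,0),home(.012,.033))
p=home(.012,.033)-.15*EX;print(p);rel(RT,p)
```

```text
[ 0.5927429  -0.12564874  0.047     ] [ 0.17961324 -0.84719483  0.5       ] [-0.10369975  0.48912816  0.8660254 ] [[-0.18, 0.978, 0.104], [0.847, 0.207, -0.489], [-0.5, 0.0, -0.866]] [ 0.60229391 -0.17069868  0.06723686] [ 0.60102717 -0.16472379  0.1018157 ]
[ 0.56991725 -0.01798534  0.1018157 ]
rv [ -7.6  -29.16 -28.31] d [-0.0965  0.1006  0.0034]
```

To row units: 0.1006 m / 0.6 = 0.1677, -0.075 m / 0.6 = -0.125, -29.16 degrees / 120 = -0.243.

Emit:
{"api": "pendant", "payload": {"plan": {"wx":[-0.0167,-0.0333,-0.05,-0.0633,-0.0633,-0.0633],"wy":[-0.0625,-0.125,-0.1833,-0.243,-0.243,-0.243],"wz":[-0.0583,-0.1167,-0.175,-0.2359,-0.2359,-0.2359],"dx":[-0.0417,-0.0833,-0.125,-0.1608,-0.1608,-0.1608],"dy":[0.0417,0.0833,0.125,0.1677,0.1677,0.1677],"dz":[0,0,0.0033,0.0057,0.0057,0.0057],"finger_gap":[0.02,0.02,0.02,0.02,0.02,0.02]}}}

```text
time_s: 11.15
position: [0.5702, -0.0174, 0.1022]
ee_rot: [[-0.177, 0.979, 0.103], [0.849, 0.205, -0.487], [-0.498, 0.002, -0.867]]
force: [-0.4, -0.3, -1.6]
finger_gap: 0.0252
grip_force: 79.0
```

Run:
```python
from h import *
rel(RT,home(.012,.033)-.15*EX);rel(RT,home(.012,.033));o=robot.get_obs();tc=np.array(o['position'])
for n in('top','scene'):
    P=pts(shot(n));Q=P-(tc+.0055*GZ);s=Q@GX;t=Q@EY;h=Q@GZ
    for a,b in((-.055,-.03),(.05,.058),(.06,.08),(.08,.1),(.1,.12),(.12,.15)):
        m=(s>a)&(s<b)&(abs(t)<.03)&(abs(h)<.03)
        if m.sum():print(n,a,m.sum(),'s',s[m].min().round(4),s[m].max().round(4),'t',t[m].mean().round(4),np.ptp(t[m]).round(4),'h',np.percentile(h[m],[50,95]).round(4))
```

```text
rv [ 0.   -0.14 -0.18] d [-0.0002 -0.0004  0.0006]
rv [ 0.   -0.14 -0.18] d [-0.1303  0.      0.0753]
top 0.05 92 s 0.0502 0.0574 t -0.0037 0.0432 h [0.0078 0.0172]
top 0.06 49 s 0.0604 0.0787 t -0.0031 0.0182 h [0.0073 0.0104]
top 0.08 50 s 0.0806 0.0985 t -0.0035 0.0182 h [0.0075 0.0109]
top 0.1 58 s 0.1 0.1198 t -0.0036 0.0183 h [0.0065 0.0111]
top 0.12 36 s 0.1207 0.1383 t -0.0035 0.0122 h [0.0069 0.0115]
scene -0.055 52 s -0.0511 -0.0305 t 0.0128 0.0125 h [0.0073 0.0154]
scene 0.05 193 s 0.0501 0.0579 t 0.007 0.0437 h [0.0071 0.0163]
scene 0.06 54 s 0.06 0.0796 t 0.0041 0.0186 h [0.0096 0.0108]
scene 0.08 50 s 0.0808 0.0999 t 0.0041 0.0196 h [0.0095 0.0105]
scene 0.1 64 s 0.1 0.1199 t 0.0039 0.018 h [0.0092 0.0104]
scene 0.12 64 s 0.1204 0.14 t 0.0017 0.0133 h [0.0085 0.0103]
```

Run:
```python
from h import *
for n in('top','scene'):
  P=np.median([pts(shot(n)) for _ in range(5)],axis=0)
  b=-.0035*EY if n=='top' else .004*EY
  Q=P-b-G0;s=Q@GX;t=Q@EY;h=Q@GZ
  for nm,a,c,l,u in(('stop top',-.014,.005,.006,.018),('stop face',-.014,-.004,-.03,.006),('sad1',.003,.02,-.012,.004),('sad2',.075,.1,-.014,.005)):
    m=(s>a)&(s<c)&(abs(t)<.045)&(h>l)&(h<u)
    if m.sum()>3:print(n,nm,m.sum(),'s',np.percentile(s[m],[0,10,50,90,100]).round(4),'t',np.percentile(t[m],[0,2,50,98,100]).round(4),'h',np.percentile(h[m],[50,95]).round(4))
  m=(s>.07)&(s<.105)&(abs(t)<.045)&(h>-.02)&(h<.01)
  for lo in range(-30,33,5):
    k=m&(t*1000>=lo)&(t*1000<lo+5)
    if k.sum():print(lo,k.sum(),np.percentile(h[k],[50,90]).round(4),s[k].min().round(3),s[k].max().round(3))
```

```text
top stop top 39 s [-0.006  -0.0051 -0.0018  0.0008  0.0015] t [-0.026  -0.0255 -0.0088  0.008   0.0084] h [0.0107 0.0131]
top sad1 45 s [0.004  0.0049 0.0118 0.0181 0.0193] t [-0.0244 -0.0239 -0.0151  0.0142  0.0152] h [-0.0074 -0.0016]
top sad2 72 s [0.0816 0.0828 0.0883 0.0941 0.096 ] t [-0.0239 -0.0234  0.001   0.0268  0.0273] h [-0.0066 -0.0022]
-25 11 [-0.0055 -0.0041] 0.082 0.096
-20 10 [-0.0029 -0.0007] 0.083 0.096
-15 6 [-0.0079 -0.0029] 0.082 0.094
-10 8 [-0.0115 -0.0099] 0.082 0.093
-5 2 [-0.0152 -0.0141] 0.084 0.087
5 6 [-0.0142 -0.0126] 0.081 0.09
10 11 [-0.0085 -0.0074] 0.082 0.095
15 10 [-0.0042 -0.0023] 0.083 0.094
20 9 [-0.0047 -0.0029] 0.083 0.095
25 4 [-0.0093 -0.0079] 0.082 0.093
scene stop top 66 s [-0.0069 -0.0047 -0.0003  0.0008  0.0013] t [-0.0068 -0.0042  0.0123  0.0247  0.0248] h [0.0114 0.0139]
scene stop face 9 s [-0.014  -0.0079 -0.0051 -0.0046 -0.0044] t [0.0241 0.0241 0.0245 0.0366 0.0388] h [-0.0125  0.0002]
scene sad1 25 s [0.0036 0.0053 0.0104 0.016  0.0192] t [-0.0131 -0.0129  0.0179  0.0223  0.0223] h [-0.0047 -0.    ]
scene sad2 39 s [0.0815 0.0828 0.0894 0.096  0.0964] t [0.0137 0.0142 0.0192 0.0234 0.0236] h [-0.0048 -0.0007]
10 6 [-0.0166 -0.0126] 0.083 0.096
15 22 [-0.0033 -0.0007] 0.082 0.096
20 15 [-0.0055 -0.0037] 0.083 0.096
```

The two cameras bracket the groove: lateral centre 0 ± 1.5 mm, with the groove origin about 1.3 mm farther up-slope. I go in under the shelf.

The manual's scale: shifts go in shares of 0.6 m and turns go in shares of 120 degrees. Converting my numbers, -0.1316 m / 0.6 = -0.2193, 0.0753 m / 0.6 = 0.1255, -0.2 degrees / 120 = -0.0017.

```bash
sed -i 's/^G0=.*/&+.0013*GX/' h.py
```

Emit:
{"api": "pendant", "payload": {"plan": {"wx":[0,0,0,0,0,0,0,0,0],"wy":[0,0,-0.0008,-0.0008,-0.0008,-0.0008,-0.0008,-0.0008,-0.0008],"wz":[0,0,-0.0017,-0.0017,-0.0017,-0.0017,-0.0017,-0.0017,-0.0017],"dx":[-0.0583,-0.1333,-0.1833,-0.2193,-0.2193,-0.2193,-0.2193,-0.2193,-0.2193],"dy":[0,0,0,0,0,0,0,0,0],"dz":[0.0333,0.0767,0.1058,0.1255,0.1255,0.15,0.1667,0.1667,0.1667],"finger_gap":[0.02,0.02,0.02,0.02,0.02,0.02,0.02,0.02,0.02]}}}

```text
time_s: 12.88
position: [0.6051, -0.178, 0.0822]
ee_rot: [[-0.182, 0.978, 0.106], [0.846, 0.211, -0.49], [-0.502, 0.0, -0.865]]
force: [0.9, -0.7, -1.0]
finger_gap: 0.0253
grip_force: 79.0
```

Run:
```python
from h import *
rel(RT,home(.012,.0));rel(RT,home(0,0))
c=shot('scene');cv2.imwrite('pics/s7.png',cv2.resize(c['pixels'][170:350,130:340,::-1],None,fx=3.3,fy=3.3,interpolation=cv2.INTER_CUBIC))
```

```text
rv [0.12 0.12 0.16] d [ 0.0009 -0.0013  0.0091]
rv [0.12 0.12 0.16] d [ 0.0129 -0.0013  0.0091]
```

View pics/s7.png

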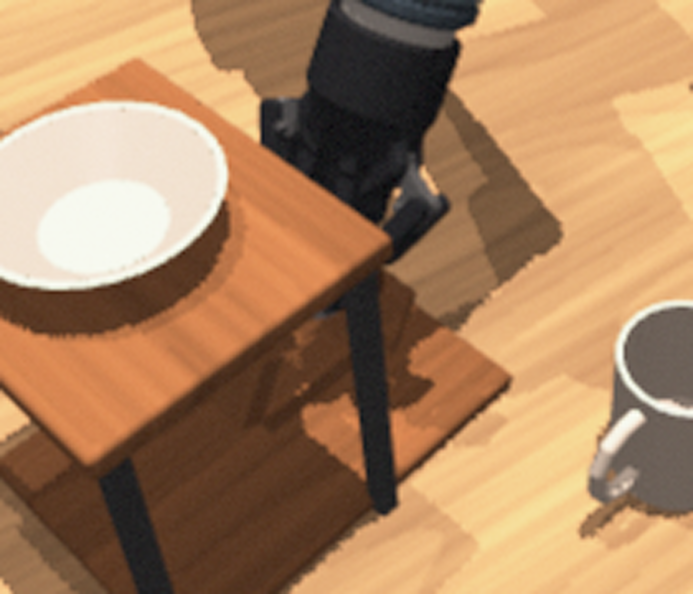

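The gripper is in front of the shelf and touches nothing; the handle is hidden behind the post at about (365,380). I lower it into the saddles.

To row units: 0.0085 m / 0.6 = 0.0142, 0.007 m / 0.6 = 0.0117, 0.1 degrees / 120 = 0.0008.

Emit:
{"api": "pendant", "payload": {"plan": {"wx":[0,0.0008,0.0008,0.0008],"wy":[0,0.0008,0.0008,0.0008],"wz":[0,0.0008,0.0008,0.0008],"dx":[0,0,0,0],"dy":[-0.0017,-0.0017,-0.0017,-0.0017],"dz":[0.0067,0.0117,0.0142,0.0142],"finger_gap":[0.02,0.02,0.02,0.02]}}}

```text
time_s: 13.42
position: [0.605, -0.183, 0.075]
ee_rot: [[-0.18, 0.978, 0.104], [0.847, 0.208, -0.49], [-0.5, -0.0, -0.866]]
force: [-0.6, -0.7, -1.5]
finger_gap: 0.0252
grip_force: 79.0
```

Emit:
{"api": "pendant", "payload": {"plan": {"wx":[0,0],"wy":[0,0],"wz":[0,0],"dx":[0,0],"dy":[0,0],"dz":[0.0025,0.0025],"finger_gap":[0.02,0.02]}}}

```text
time_s: 13.68
position: [0.6052, -0.1834, 0.0744]
ee_rot: [[-0.18, 0.978, 0.104], [0.847, 0.208, -0.49], [-0.501, 0.0, -0.866]]
force: [-2.1, 2.8, 3.8]
finger_gap: 0.0248
grip_force: 79.8
```

```bash
python3 -c "
from h import *
rel(RT,home(0,0))"
```

```text
rv [0.04 0.05 0.01] d [ 0.0136 -0.0002 -0.0004]
```

It made contact at the predicted height. I ease 1 mm off and slide down-slope towards the stop.

To row units: 0.011 m / 0.6 = 0.0183, -0.001 m / 0.6 = -0.0017.

Emit:
{"api": "pendant", "payload": {"plan": {"wx":[0,0,0,0],"wy":[0,0,0,0],"wz":[0,0,0,0],"dx":[0,0.01,0.0183,0.0183],"dy":[0,0,0,0],"dz":[-0.0017,-0.0017,-0.0017,-0.0017],"finger_gap":[0.02,0.02,0.02,0.02]}}}

```text
time_s: 14.18
position: [0.603, -0.1737, 0.069]
ee_rot: [[-0.181, 0.978, 0.104], [0.847, 0.208, -0.49], [-0.501, -0.001, -0.866]]
force: [-1.5, -1.6, 0.4]
finger_gap: 0.0255
grip_force: 79.0
```

Emit:
{"api": "pendant", "payload": {"plan": {"wx":[0,0],"wy":[0,0],"wz":[0,0],"dx":[0.0025,0.0025],"dy":[0,0],"dz":[0,0],"finger_gap":[0.02,0.02]}}}

```text
time_s: 14.42
position: [0.603, -0.1736, 0.0691]
ee_rot: [[-0.18, 0.978, 0.104], [0.846, 0.208, -0.491], [-0.502, -0.0, -0.865]]
force: [-0.7, -6.0, 1.7]
finger_gap: 0.0249
grip_force: 79.0
```

```bash
python3 -c "
from h import *
rel(RT,home(0,0))"
```

```text
rv [0.   0.14 0.04] d [ 0.0022 -0.0001  0.0001]
```

To row units: 0.0012 m / 0.6 = 0.002.

Emit:
{"api": "pendant", "payload": {"plan": {"wx":[0,0],"wy":[0,0],"wz":[0,0],"dx":[0.002,0.002],"dy":[0,0],"dz":[0,0],"finger_gap":[0.02,0.02]}}}

```text
time_s: 14.68
position: [0.603, -0.1735, 0.0691]
ee_rot: [[-0.18, 0.978, 0.104], [0.845, 0.208, -0.492], [-0.503, -0.0, -0.864]]
force: [-0.5, -8.7, 3.7]
finger_gap: 0.0249
grip_force: 78.9
```

```bash
python3 -c "
from h import *
rel(RT,home(0,0));f=np.array(robot.get_obs()['force']);print(f@GX,f@GZ,f@EY)"
```

```text
rv [0.   0.22 0.03] d [ 0.0022 -0.0001  0.0002]
9.171475421911943 -1.0343711984061033 -2.2729837094417946
```

It stopped dead with 9 N along the slope, so the butt is on the stop. I relax most of the push, seat it gently and open.

To row units: 0.0015 m / 0.6 = 0.0025, -0.0012 m / 0.6 = -0.002.

Emit:
{"api": "pendant", "payload": {"plan": {"wx":[0,0,0],"wy":[0,0,0],"wz":[0,0,0],"dx":[-0.002,-0.002,-0.002],"dy":[0,0,0],"dz":[0.0017,0.0025,0.0025],"finger_gap":[0.02,0.02,0.02]}, "grip_n": 20}}

```text
time_s: 15.05
position: [0.6031, -0.1739, 0.0686]
ee_rot: [[-0.179, 0.978, 0.105], [0.846, 0.208, -0.491], [-0.502, 0.0, -0.865]]
force: [-3.9, -0.1, 8.9]
finger_gap: 0.025
grip_force: 79.9
```

```bash
python3 -c "
from h import *
rel(RT,home(0,0));f=np.array(robot.get_obs()['force']);print(f@GX,f@GZ,f@EY)"
```

```text
rv [0.03 0.15 0.01] d [ 0.0023 -0.0001 -0.0004]
3.812950532007102 8.047603278519812 -3.857238796959516
```

To row units: -0.18 m / 0.6 = -0.3, -0.15 m / 0.6 = -0.25.

Emit:
{"api": "pendant", "payload": {"plan": {"wx":[0,0,0,0,0,0,0,0,0,0,0,0],"wy":[0,0,0,0,0,0,0,0,0,0,0,0],"wz":[0,0,0,0,0,0,0,0,0,0,0,0],"dx":[0,0,0,0,0,0,0,0,0.0833,0.1667,0.1667,0.1667],"dy":[0,0,0,0,0,0,0,0,0,0,0,0],"dz":[-0.0017,-0.0017,-0.0017,-0.0017,-0.0017,-0.05,-0.1167,-0.2,-0.25,-0.3,-0.3,-0.3],"finger_gap":[0.027,0.035,0.05,0.06,0.06,0.06,0.06,0.06,0.06,0.06,0.06,0.06]}}}

```text
time_s: 16.55
position: [0.5664, -0.0004, 0.1729]
ee_rot: [[-0.181, 0.978, 0.105], [0.846, 0.209, -0.49], [-0.501, 0.0, -0.866]]
force: [-0.2, 0.3, -0.3]
finger_gap: 0.0599
grip_force: 0.0
```

Run:
```python
from h import *
for n in('top','scene'):
    c=shot(n,n+'8.png');P=pts(c)
    if n=='top': cv2.imwrite('pics/t8.png',cv2.resize(c['pixels'][100:320,240:430,::-1],None,fx=2.7,fy=2.7,interpolation=cv2.INTER_CUBIC))
    if n=='scene': s8=cv2.resize(c['pixels'][170:350,130:340,::-1],None,fx=3,fy=3,interpolation=cv2.INTER_CUBIC)
    Q=P-G0-(-.0035*EY if n=='top' else .004*EY);s=Q@GX;t=Q@EY;h=Q@GZ
    for a,b in((-.01,.0),(0,.012),(.012,.03),(.03,.07),(.07,.1),(.1,.11),(.11,.135),(.135,.17),(.17,.2)):
        m=(s>a)&(s<b)&(abs(t)<.025)&(h>.002)&(h<.025)
        if m.sum():print(n,a,m.sum(),'s',s[m].min().round(4),s[m].max().round(4),'t',t[m].mean().round(4),np.ptp(t[m]).round(4),'h',np.percentile(h[m],[50,95]).round(4))
t8=cv2.imread('pics/t8.png');H=594
s8=s8[:H]; o=np.zeros((H,800,3),np.uint8); o[:t8.shape[0],:400]=t8[:H,:400]; k=s8[:540,230:630]; o[:k.shape[0],400:400+k.shape[1]]=k; cv2.imwrite('pics/both8.png',o)
```

```text
top -0.01 53 s -0.0091 -0.0 t 0.0005 0.0483 h [0.0097 0.0142]
top 0 38 s 0.0001 0.012 t -0.0013 0.0483 h [0.0105 0.0137]
top 0.012 61 s 0.0121 0.0295 t 0.0002 0.0399 h [0.011  0.0164]
top 0.03 140 s 0.0302 0.0699 t -0.0 0.0268 h [0.0109 0.016 ]
top 0.07 103 s 0.0704 0.0999 t 0.0001 0.0338 h [0.0101 0.0162]
top 0.1 4 s 0.1006 0.1019 t 0.0018 0.0244 h [0.0149 0.0159]
scene -0.01 52 s -0.0086 -0.0 t 0.0144 0.0294 h [0.0119 0.0141]
scene 0 36 s 0.0001 0.0094 t 0.0103 0.0246 h [0.01   0.0154]
scene 0.03 23 s 0.0398 0.0584 t 0.0098 0.0044 h [0.0046 0.0076]
```

View pics/both8.png

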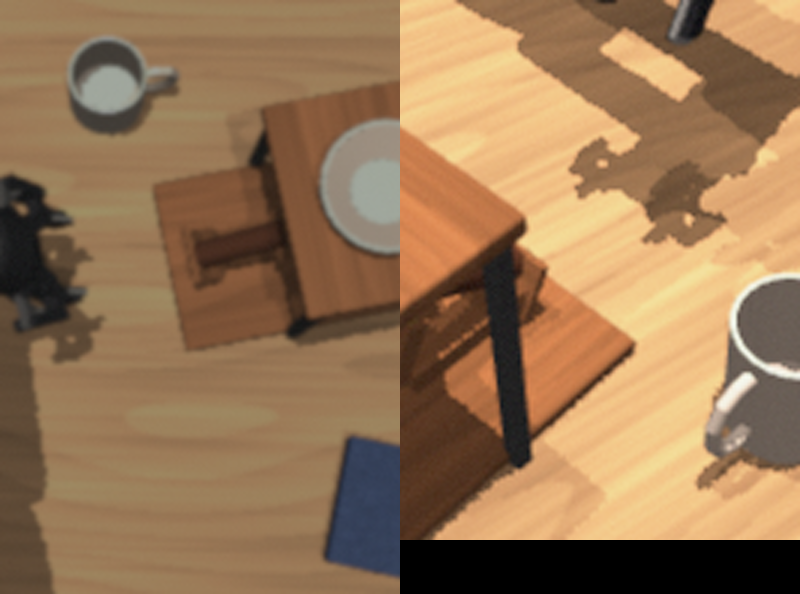

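Run:
```python
from h import *
c=shot('top')
for d in range(-12,16,2):
    r=[]
    for t in(-.004,0,.004):
        u,v=proj(c,G0+d*1e-3*GX+(t-.0035)*EY+.0125*GZ);r.append(cv2.getRectSubPix(c['pixels'],(1,1),(u,v))[0,0].astype(int))
    print(d,np.mean(r,0).round())
print(robot.get_obs()['time_s'])
```

```text
-12 [122.  80.  53.]
-10 [113.  75.  50.]
-8 [110.  72.  48.]
-6 [109.  72.  48.]
-4 [108.  72.  48.]
-2 [102.  67.  45.]
0 [90. 59. 40.]
2 [79. 50. 35.]
4 [73. 46. 32.]
6 [71. 44. 32.]
8 [71. 45. 32.]
10 [71. 44. 32.]
12 [71. 44. 32.]
14 [71. 44. 32.]
16.7
```

In the last picture the handle lies centred in the saddles, from the stop at (195,250) up under the shelf. The colour profile goes straight from stop to handle at s≈0, so there is no gap. Handing in.

```bash
python3 -c "
from plant import robot
print(robot.finish_job())"
```

```text
the job is handed in; nothing more can be done
None
```

The paper knife is lying in the sloping rest, its handle in both saddles, butt against the stop and blade up under the shelf; the mug and book were left alone, and I handed the job in at about 17 s of the 67 s allowed.

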